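# Push the catch tray home under the polishing spindle

## Task

The flat steel catch tray of the polishing lathe has been emptied and left on the bench to the right of its place. Push it along the bench with the fingers until it is in front of the lathe's open-fronted sheet-metal guard, then push it straight in between the guard's cheeks under the spindle, fully home and flush against the back plate. Keep the tray flat on the bench the whole time (do not lift or tip it) and leave the other things on the bench where they are.

Things in the scene. Friction and masses are not known exactly. Their poses are not given: they have to be found in the camera images.
- tray: The catch tray: plain steel pan 120 mm deep (its x), 180 mm wide (its y), 45 mm high, 0.4 to 0.8 kg, loose on the bench. Its top is a wire grille flush with the rim, too fine for a finger, so it acts as a solid block. Front face (-x, towards the robot) has a black finger slot 60 mm long. Origin: centre of its underside; z up.
- lathe: Polishing lathe with its guard, one unit fixed to the bench. Origin: point on the bench where the origin of the tray lies when the tray is fully home and centred; x points into the guard, y left, z up; the home tray's axes are parallel to these. Blue motor to the left: y = +145 to +395 mm, x = -60 to +90 mm, 265 mm high.
- guard_back (a point): Middle of the inner face of the guard's back plate, at bench level: x = +60 mm, y = 0 in the lathe's frame. The plate is 75 mm high, sheet aluminium, and rigid. It is the stop for the tray's rear face.
- guard_mouth (a point): Middle of the guard's open front, at bench level: x = -25 mm, y = 0 in the lathe's frame. Cheeks 60 mm high, inner faces at y = +-98 mm (8 mm play each side of the tray), from the back plate to x = -5 mm, then flared out to y = +-115 mm at the mouth. A tray that is home stands 35 mm out of the mouth, so its front face can be pushed all the way.
- drum (a point): Centre of the rubber sanding drum on the spindle above the tray's place: 38 mm across, 46 mm long, 195 mm above the bench, at x = +15 mm, y = 0 in the lathe's frame. The spindle runs from it along y to the motor.
- bar_a: Bystander: a bar of polishing compound 110 x 42 x 32 mm (x, y, z), lying right of the guard. Origin: centre of its underside.
- bar_b: Bystander: another bar of the same size, at the far right. Origin: centre of its underside.
- felt_wheel: Bystander: a felt wheel lying flat, 90 mm across, 22 mm thick, in front of the motor, left of the guard's mouth. Origin: centre of its underside.
- spare_drum: Bystander: a spare sanding drum standing upright, 38 mm across, 50 mm high, further left. Origin: centre of its underside.
- jar: Bystander: a small glass jar, 60 mm across, 70 mm high, at the near right. Origin: centre of its underside.
- gold_ring: Bystander: a finger ring lying flat, 21 mm across, 6 mm high, between the robot and the tray. Origin: centre of its underside.
- brush: Bystander: a hand brush, 200 mm long, 42 mm wide, 20 mm high, lying at the near left. Origin: a point on the bench under the middle of the brush.
There are look-alikes about, which are no part of the job. Several things have the shape of the tray; the one meant has the colours described above.

How it is judged:
On the way, in this order (a step that is already met when the one before it is completed fails the run):
1. the tray is in front of the guard's mouth, in line with it within 30 mm (not yet home) (x of tray in the frame of lathe below -0.04 m and y of tray in the frame of lathe between -0.03 and 0.03 m), for 0.05 s.
2. the tray is pushed in, to within 5 mm of fully home (x of tray in the frame of lathe above -0.005 m and y of tray in the frame of lathe between -0.012 and 0.012 m), for 0.2 s.
At the end, for the whole second after the job is handed in: The tray stands between the guard's cheeks with its centre within 5 mm of fully home (against the back plate) and within 12 mm sideways, square to the guard within 0.045 rad, flat on the bench and at rest (all of step 2 and x of tray in the frame of lathe below 0.005 m and angle between the x axis of tray and the x axis of lathe, either way round below 0.045 rad and height (world z) of tray below 0.004 m and angle between tray's own z axis and vertical below 0.03 rad and linear speed of tray below 0.01 m/s); the robot touches nothing.
It fails at once if the tray is lifted off the bench or tipped (origin more than 12 mm up, or tilt over 0.1 rad) (height (world z) of tray above 0.012 m or angle between tray's own z axis and vertical above 0.1 rad).
It fails at once if another thing on the bench is moved by more than 20 mm (distance of any of bar_a, bar_b, felt_wheel, spare_drum, jar, gold_ring, brush from where it was at the start of the episode above 0.02 m).
It also fails if it takes over 61 s, if anything falls off the work surface, if the arm or the gripper's body presses on something with over 40 N, if the wrist force passes 120 N, or if a joint passes its speed limit or range.

## Robot

A 6-joint arm with a two-finger parallel gripper is mounted at the origin on the work surface. World frame = base frame: x ahead of the robot, y to its left, z up, the work surface at z = 0. Lengths are in m, angles in rad, forces in N, time in s.
With the tool pointing down it reaches from about 0.35 to 0.775 m from the base axis. Payload 5.5 kg.
Tool frame: the origin (TCP) lies between the finger pads; the fingertips stand 19 mm ahead of it and the grasp point (between the pads) is the TCP; z points along the fingers, x is the direction in which the jaws open and shut, and the axes are right-handed (so a half turn about z gives the same grasp; the last joint's range is limited). The gripper opens to 85 mm and grips with 20 to 120 N. Pads are 22 mm wide; open, the fingers measure 114 mm over their backs; the gripper's body (76 mm by 85 mm) begins 54 mm behind the grasp point. The pads swing forward as they close: fully open they stand 13 mm farther back than shut.
Start: joints at [1.048, 0.313, 0.046, 1.304, 0, 1.431], TCP at [0.215, 0.533, 0.25] pointing down, gripper open.
Joint ranges: [-2.76, 2.76], [-0.86, 1.69], [-1.03, 1.26], [-2.2, 2.34], [-1.47, 1.5], [-3.14, 3.14]. Speed limits (rad/s): [2.57, 2.57, 3.14, 3.14, 3.14, 3.14].

## Interface

Orientations are given as a unit quaternion [w, x, y, z].
In Python, from workcell import env gives the robot as it stands. The module is installed in compiled form; this text tells all that it offers.
- The arm moves only by the tool carry_out, never from a script. Its argument "steps" is a list of rows, each a list of 7 numbers: the gripper command: -1 is shut, 1 is fully open, values between are in proportion, then the shift along the tool's x, y, z in m, then the turn, a rotation vector about the tool's x, y, z in rad. A call has 1 to 20 rows; each row shifts and turns the commanded pose from where the row before left it, along the tool's axes as they then stand; what a row does not reach is not made up. A row lasts 1/8 s, in which the tool goes at most 62.5 mm and 10.7 degrees, less where a joint would pass 70% of its speed; a pose out of reach is approached as far as the arm can. A call with a gripper value outside its range is refused whole. The fingers move at their own pace and stop on an object; "grip_force" is the grip in N (left out, the last holds). Time passes only in rows, so rows that do not move let the fingers close. It gives the time, the measured TCP pose, the force and the opening at its end, in the units of the state.
- env.get_state(): the state, without advancing time (a new reading comes with each control period).
- env.read_camera(name): name is "side" or "top"; returns a dict with "color" (420x560x3 uint8, red, green, blue), "K" (3x3 intrinsics, pixels), "R" (3x3) and "t" (3): a world point X has camera coordinates R X + t. Camera axes: x right, y down, z forward; pixel columns grow to the right and rows downward; lengths in m; the calibration is good to about 2 mm. A picture is of the moment at which its call begins. There is no depth.
- env.hand_in(): hands the job in, once; it reports no verdict.
The state is a dict: "clock": time; "joint_pos": joint angles; "qvel": joint speeds; "tau": joint torques, N m; "tcp_pos": TCP position; "orientation": TCP orientation; "wrist_force": force on the tool from outside, world axes, zero at the start; "ft_torque": the same for the moment, N m; "finger_gap": finger opening in m.
Only numpy, scipy, OpenCV 4.12 (cv2) and the standard library are available. Lean on these libraries where they do the work, as an engineer would, in place of code of your own. Each camera call takes 0.05 s, during which the arm holds its last target. There are 200 camera calls.

## Working session

There is one attempt and no reset: what is moved stays moved. The work goes in short steps, Python scripts to look and compute and a tool call to move; the robot and the scene stay as the last step left them, time stands still between calls to the robot, and variables do not carry over. Pictures are saved under pics/ and viewed, about 8 in all and at most 12, crops included, and the job is handed in when it is done.

Besides the shell and the picture viewer there is one more tool, called by a JSON object that holds its "fn" and its "kwargs". carry_out: Moves the arm, as the interface text tells. Its arguments: {"type":"object","properties":{"steps":{"type":"array","items":{"type":"array","items":{"type":"number"}}},"grip_force":{"type":"number"}},"required":["steps"]}

```bash
mkdir -p pics; cat > h.py <<'E'
import numpy as np, cv2
from workcell import env
def shot(name,fn):
    d=env.read_camera(name); cv2.imwrite('pics/'+fn,d['color'][:,:,::-1]); np.savez('pics/'+fn+'.npz',**d); return d
def ray(d,u,v,z):
    K,R,t=d['K'],d['R'],d['t']; c=-R.T@t; r=R.T@np.linalg.inv(K)@np.array([u,v,1.]); return c+r*(z-c[2])/r[2]
def proj(d,X):
    p=(d['K']@(d['R']@np.array(X,float).T+np.array(d['t'])[:,None])); return (p[:2]/p[2]).T
E
python3 - <<'E'
from h import *
for n in('top','side'):
    d=shot(n,n+'0.png'); print(n,-d['R'].T@d['t'],d['K'][0,0])
print(env.get_state())
E
```

```text
top [ 0.46061105 -0.00652166  1.75182701] 516.3360072510062
side [-0.03415976  1.17151013  0.89014226] 464.78212652194173
{'clock': 0.1, 'joint_pos': array([ 1.04842187e+00,  3.13918114e-01,  4.50991847e-02,  1.30361493e+00,
       -2.09807698e-06,  1.43121934e+00]), 'qvel': array([-1.23381914e-03, -1.64218800e-03,  1.64237964e-03,  5.12858083e-04,
        5.94706283e-05,  4.58117502e-04]), 'tau': array([ 1.82124579e-03, -4.81724381e+01,  2.99244976e+01,  1.27611944e-02,
       -2.29345815e-04,  2.18484371e-05]), 'tcp_pos': array([0.21455401, 0.53301036, 0.24950481]), 'orientation': array([ 3.60333567e-04,  8.28708636e-01,  5.59679664e-01, -7.35210817e-04]), 'wrist_force': array([-0.27968638,  0.7009881 ,  0.19515706]), 'ft_torque': array([-0.05105193, -0.01793451, -0.00939687]), 'finger_gap': 0.08563692399704688}
```

View pics/top0.png

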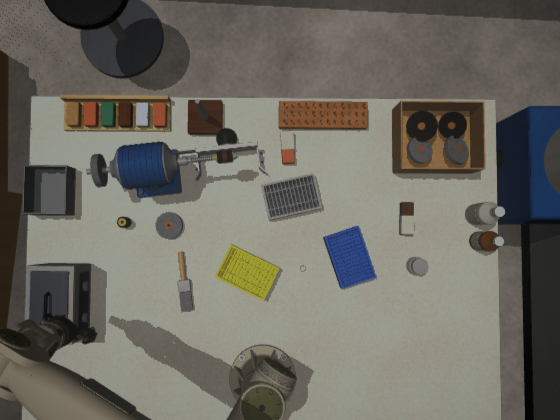

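View pics/side0.png

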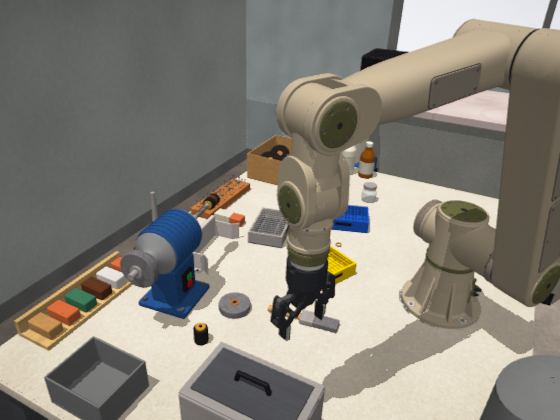

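Top view, tray look-alikes: grey steel pan (292,197), yellow (249,272), blue (350,257), dark open box (50,190). By the description I choose the grey steel pan. The blue motor is at (145,165) and the guard at about (220,160). Next is a close crop.

```bash
python3 - <<'E'
import cv2
i=cv2.imread('pics/top0.png')[110:240,165:335]; cv2.imwrite('pics/c1.png',cv2.resize(i,None,fx=4.6,fy=4.6,interpolation=cv2.INTER_CUBIC))
i=cv2.imread('pics/side0.png')[170:290,130:290]; cv2.imwrite('pics/c2.png',cv2.resize(i,None,fx=5,fy=5,interpolation=cv2.INTER_CUBIC))
E
```

```text
(no output)
```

View pics/c1.png

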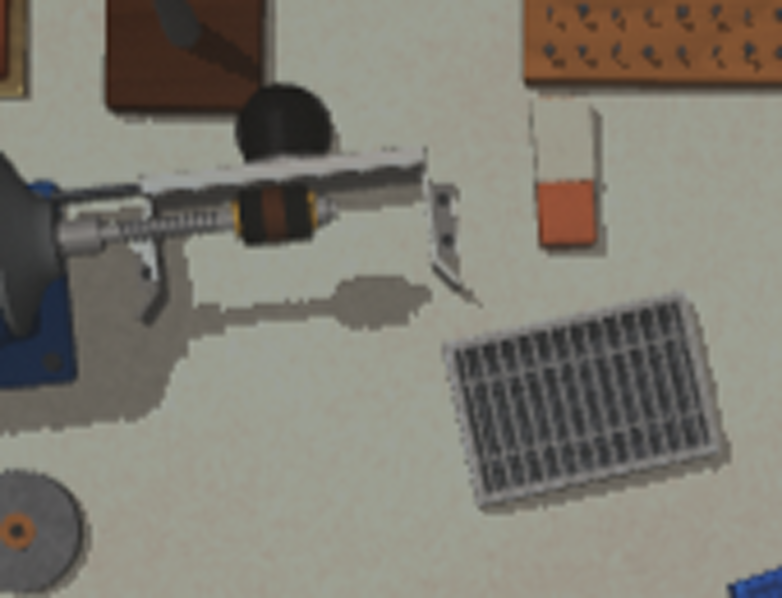

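View pics/c2.png

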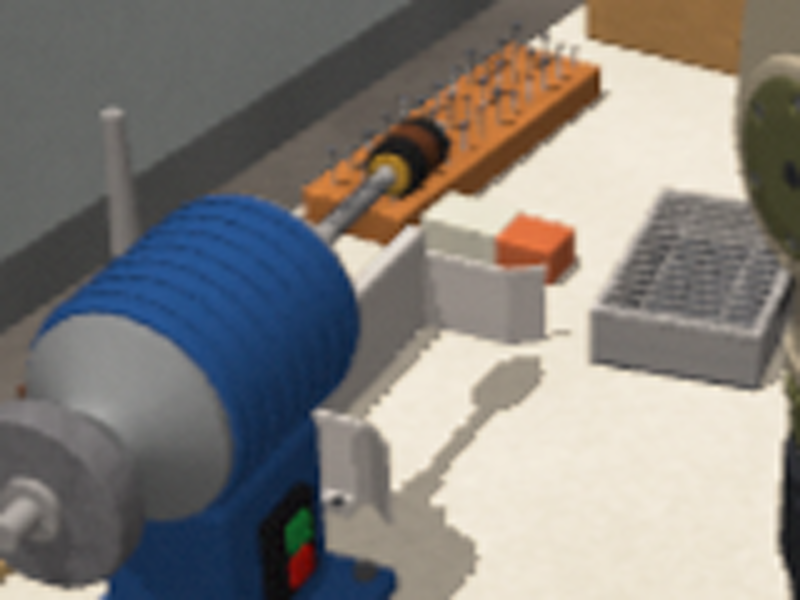

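c1 confirms the plain steel tray with a grille, corners in crop px (445,345),(683,295),(720,450),(482,508). The drum is at (275,217) and the right cheek tip at about (470,300). c2 shows the open guard, right cheek tip top (545,268) and bottom (543,338). I fit the poses from these points.

```bash
cat > fit.py <<'E'
from h import *
from scipy.optimize import least_squares
T=np.load('pics/top0.png.npz');S=np.load('pics/side0.png.npz')
c1=lambda p:np.array(p)/4.6+[165,110]
c2=lambda p:np.array(p)/5+[130,170]
def W(q,P):
    P=np.array(P,float); c,s=np.cos(q[2]),np.sin(q[2])
    return np.c_[q[0]+c*P[:,0]-s*P[:,1],q[1]+s*P[:,0]+c*P[:,1],P[:,2]]
def fit(obs,q0):
    f=lambda q:np.concatenate([proj(d,W(q,P))-px for d,P,px in obs]).ravel()
    r=least_squares(f,q0,loss='soft_l1'); print(np.round(r.x,4)); print(np.round(f(r.x).reshape(-1,2),1).tolist()); return r.x
E
python3 - <<'E'
from fit import *
# top corners rear-left, rear-right, front-right, front-left
tr=fit([(T,[[.06,.09,.045],[.06,-.09,.045],[-.06,-.09,.045],[-.06,.09,.045]],c1([[445,345],[683,295],[720,450],[482,508]]))],[.6,-.05,0.2])
la=fit([(T,[[.015,0,.195],[-.005,-.098,.06],[-.025,-.115,.06],[-.025,.115,.06],[-.005,.098,.06]],c1([[275,217],[433,262],[462,292],[145,320],[160,288]])),
 (S,[[.015,0,.195],[-.005,-.098,.06],[-.025,-.115,.06],[-.025,-.115,0],[-.005,-.098,0],[.06,-.098,0]],c2([[410,158],[515,265],[545,268],[543,338],[513,338],[437,325]]))],[.7,.15,0.1])
np.save('la',la)
for d,n in((T,'top0.png'),(S,'side0.png')):
    i=cv2.imread('pics/'+n); i=cv2.resize(i,None,fx=4,fy=4,interpolation=cv2.INTER_CUBIC)
    L=lambda q,P,c:cv2.polylines(i,[np.int32(proj(d,W(q,P))*4+2)],False,c,1)
    for z in(0,.06): L(la,[[-.025,-.115,z],[-.005,-.098,z],[.06,-.098,z],[.06,.098,z],[-.005,.098,z],[-.025,.115,z]],(0,0,255) if z else (0,200,0))
    for z in(0,.045): L(tr,[[a,b,z] for a,b in((.06,.09),(.06,-.09),(-.06,-.09),(-.06,.09),(.06,.09))],(255,0,255))
    if n[0]=='t': a=i[460:920,680:1340]
    else: a=i[720:1080,640:1180]
    cv2.imwrite('pics/o_'+n,a)
for k,u,v in(('orangebar',287,150),('felt',169,225),('blue',350,257),('yellow',249,272),('ring',303,268),('bluecorner',324,238),('yellow rear',281,266),('brush',183,280)): print(k,ray(T,u,v,.02)[:2].round(3))
E
```

```text
[ 0.6011 -0.0926  0.2298]
[[-0.6, 0.2], [0.5, -0.9], [0.7, 0.5], [-0.5, 0.0]]
[0.6937 0.1143 0.1157]
[[0.7, -0.1], [-0.3, -0.7], [-0.8, -1.8], [-1.4, -0.2], [-0.1, 0.2], [0.9, -1.0], [-0.2, 0.9], [1.2, -0.8], [1.7, -0.2], [0.5, 1.0], [-1.0, -0.4]]
orangebar [ 0.762 -0.078]
felt [0.506 0.317]
blue [ 0.402 -0.29 ]
yellow [0.351 0.048]
ring [ 0.365 -0.132]
bluecorner [ 0.465 -0.203]
yellow rear [ 0.371 -0.059]
brush [0.323 0.268]
```

View pics/o_top0.png

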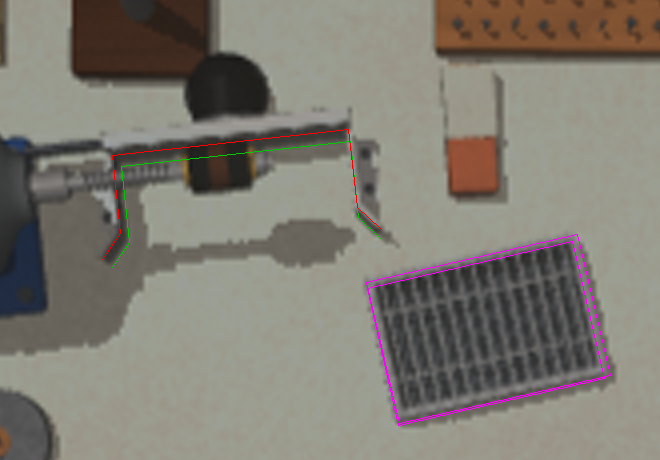

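View pics/o_side0.png

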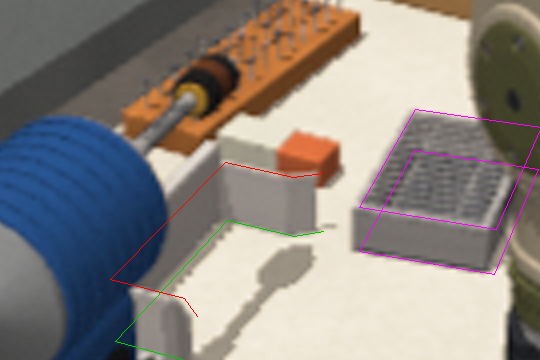

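Pose overlay: the tray fit is good to about 1–2 px. The lathe fit is a few mm short in x, which the stop covers, and its y and yaw are fine. Tray in the lathe frame is about (-0.116, -0.195), yaw +0.114. Plan: open jaws along the tray's right face, push left and square it up, then push in from the front.

{"fn": "carry_out", "kwargs": {"steps": [[1, -0.0326, 0.0408, 0, 0, 0, 0], [1, -0.0326, 0.0408, 0, 0, 0, 0], [1, -0.0326, 0.0408, 0, 0, 0, 0], [1, -0.0326, 0.0408, 0, 0, 0, 0], [1, -0.0326, 0.0408, 0, 0, 0, 0], [1, -0.0326, 0.0408, 0, 0, 0, 0], [1, -0.0326, 0.0408, 0, 0, 0, 0], [1, -0.0326, 0.0408, 0, 0, 0, 0], [1, -0.0326, 0.0408, 0, 0, 0, 0], [1, -0.0326, 0.0408, 0, 0, 0, 0], [1, -0.0326, 0.0408, 0, 0, 0, 0], [1, -0.0326, 0.0408, 0, 0, 0, 0], [1, -0.0326, 0.0408, 0, 0, 0, 0], [1, -0.0326, 0.0408, 0, 0, 0, 0], [1, -0.0326, 0.0408, 0, 0, 0, 0], [1, -0.0326, 0.0408, 0, 0, 0, 0]]}}

```text
clock: 2.1
tcp_pos: [0.626, -0.1958, 0.2497]
orientation: [-0.0, 0.829, 0.56, -0.0]
wrist_force: [-0.5, 0.9, -0.0]
finger_gap: 0.0854
```

{"fn": "carry_out", "kwargs": {"steps": [[1, 0, 0, 0, 0, 0, 0.16], [1, 0, 0, 0, 0, 0, 0.16], [1, 0, 0, 0, 0, 0, 0.16], [1, 0, 0, 0, 0, 0, 0.16], [1, 0, 0, 0, 0, 0, 0.16], [1, 0, 0, 0, 0, 0, 0.16], [1, 0, 0, 0, 0, 0, 0]]}}

```text
clock: 2.98
tcp_pos: [0.6253, -0.1942, 0.2497]
orientation: [-0.0, 0.993, 0.115, -0.0]
wrist_force: [0.6, -0.0, -0.4]
finger_gap: 0.0856
```

```bash
cat > rel.py <<'E'
from h import *
from scipy.spatial.transform import Rotation as Ro
def rel(x,y,z):
    s=env.get_state(); w,a,b,c=s['orientation']; R=Ro.from_quat([a,b,c,w]).as_matrix()
    print('clock',s['clock'],'tcp',s['tcp_pos'].round(4),'theta',round(np.arctan2(R[1,0],R[0,0]),4),'zaxis',R[:,2].round(3),'F',s['wrist_force'].round(1))
    print('tool shift',(R.T@(np.array([x,y,z])-s['tcp_pos'])).round(4))
E
python3 -c "
from rel import *
rel(.627,-.205,.03)"
```

```text
clock 2.975 tcp [ 0.6253 -0.1942  0.2497] theta 0.2297 zaxis [-0.001  0.001 -1.   ] F [ 0.6 -0.  -0.4]
tool shift [-0.0006  0.0111  0.2197]
```

{"fn": "carry_out", "kwargs": {"steps": [[1, 0, 0.015, 0, 0, 0, 0], [1, 0, 0, 0.04, 0, 0, 0], [1, 0, 0, 0.04, 0, 0, 0], [1, 0, 0, 0.04, 0, 0, 0], [1, 0, 0, 0.04, 0, 0, 0], [1, 0, 0, 0.03, 0, 0, 0], [1, 0, 0, 0.02, 0, 0, 0], [1, 0, 0, 0.012, 0, 0, 0], [1, 0, 0, 0, 0, 0, 0], [1, 0, 0, 0, 0, 0, 0]]}}

```text
clock: 4.22
tcp_pos: [0.6297, -0.2094, 0.0293]
orientation: [0.0, 0.993, 0.114, 0.001]
wrist_force: [0.0, 0.0, 0.6]
finger_gap: 0.0858
```

```bash
python3 -c "
from rel import *
rel(.627,-.205,.03)
d=shot('top','top1.png'); e=shot('side','side1.png')
a=cv2.resize(d['color'][120:260,200:360,::-1],None,fx=4,fy=4,interpolation=2);b=cv2.resize(e['color'][170:290,190:390,::-1],None,fx=4,fy=4,interpolation=2)
b=cv2.resize(e['color'][170:290,220:380,::-1],(640,480));
c=cv2.resize(np.hstack([a[:480],b[:480]]),(800,300));cv2.imwrite('pics/v1.png',c)"
```

```text
clock 4.225 tcp [ 0.6297 -0.2094  0.0293] theta 0.2282 zaxis [ 0.002 -0.001 -1.   ] F [0.  0.  0.6]
tool shift [-0.0016 -0.0049 -0.0007]
```

View pics/v1.png

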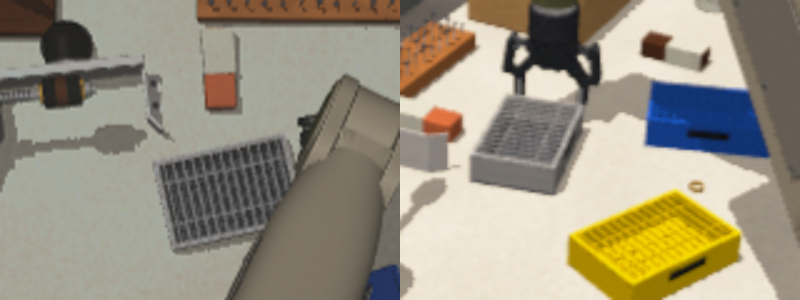

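The left half shows the tray with the gripper over its right side, and the right half shows both fingers on the bench just right of the tray's right face. I start the lateral push, squaring the tray as it goes.

{"fn": "carry_out", "kwargs": {"steps": [[1, 0, -0.006, 0, 0, 0, 0], [1, 0, -0.006, 0, 0, 0, 0], [1, 0, -0.006, 0, 0, 0, 0], [1, 0, -0.007, 0, 0, 0, 0.0066], [1, 0, -0.007, 0, 0, 0, 0.0066], [1, 0, -0.007, 0, 0, 0, 0.0066], [1, 0, -0.007, 0, 0, 0, 0.0066], [1, 0, -0.007, 0, 0, 0, 0.0066], [1, 0, -0.007, 0, 0, 0, 0.0066], [1, 0, -0.007, 0, 0, 0, 0.0066], [1, 0, -0.007, 0, 0, 0, 0.0066], [1, 0, -0.007, 0, 0, 0, 0.0066], [1, 0, -0.007, 0, 0, 0, 0.0066], [1, 0, -0.007, 0, 0, 0, 0.0066], [1, 0, -0.007, 0, 0, 0, 0.0066], [1, 0, -0.007, 0, 0, 0, 0.0066], [1, 0, -0.007, 0, 0, 0, 0.0066], [1, 0, -0.007, 0, 0, 0, 0.0066], [1, 0, -0.007, 0, 0, 0, 0.0066], [1, 0, -0.007, 0, 0, 0, 0.0066]]}}

```text
clock: 6.82
tcp_pos: [0.604, -0.074, 0.0285]
orientation: [0.0, 0.998, 0.058, 0.0]
wrist_force: [0.4, -3.9, 2.6]
finger_gap: 0.0852
```

```bash
python3 - <<'E'
from rel import *
from fit import W
la=np.load('la.npy')
p=W(la,[[-.111,-.101,.03]])[0]; rel(*p)
d=shot('top','top2.png'); e=shot('side','side2.png')
a=cv2.resize(d['color'][120:240,200:360,::-1],(640,480),interpolation=2)
b=cv2.resize(e['color'][170:290,180:340,::-1],(640,480),interpolation=2)
cv2.imwrite('pics/v2.png',cv2.resize(np.hstack([a,b]),(800,300)))
E
```

```text
clock 6.825 tcp [ 0.604  -0.074   0.0285] theta 0.1152 zaxis [ 0. -0. -1.] F [ 0.4 -3.9  2.6]
tool shift [-0.0002 -0.0757 -0.0016]
```

View pics/v2.png

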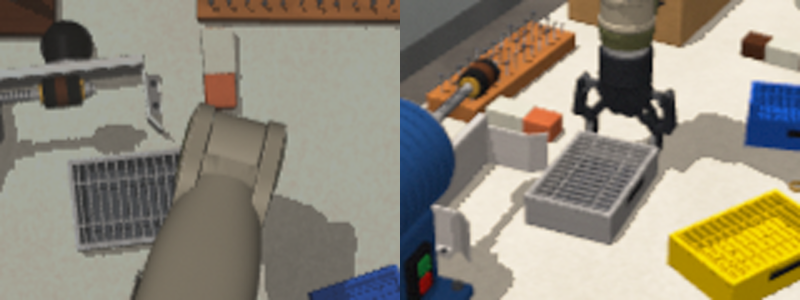

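The tray has slid left with the fingers on its right face, square to the guard, and its black front slot shows at (632,185). I continue, then back off and lift.

{"fn": "carry_out", "kwargs": {"steps": [[1, 0, -0.007, 0, 0, 0, 0], [1, 0, -0.007, 0, 0, 0, 0], [1, 0, -0.007, 0, 0, 0, 0], [1, 0, -0.007, 0, 0, 0, 0], [1, 0, -0.007, 0, 0, 0, 0], [1, 0, -0.007, 0, 0, 0, 0], [1, 0, -0.007, 0, 0, 0, 0], [1, 0, -0.007, 0, 0, 0, 0], [1, 0, -0.007, 0, 0, 0, 0], [1, 0, -0.007, 0, 0, 0, 0], [1, 0, -0.006, 0, 0, 0, 0], [1, 0, 0, 0, 0, 0, 0], [1, 0, 0, 0, 0, 0, 0], [1, 0, 0.02, 0, 0, 0, 0], [1, 0, 0.02, 0, 0, 0, 0], [1, 0, 0, -0.04, 0, 0, 0], [1, 0, 0, -0.05, 0, 0, 0], [1, -0.03, 0.02, -0.02, 0, 0, 0], [1, -0.04, 0.04, 0, 0, 0, 0], [1, -0.04, 0.04, 0, 0, 0, 0]]}}

```text
clock: 9.43
tcp_pos: [0.5015, -0.1529, 0.1389]
orientation: [0.0, 0.998, 0.058, 0.001]
wrist_force: [0.3, -0.4, 0.1]
finger_gap: 0.0855
```

```bash
python3 - <<'E'
from rel import *
d=shot('top','top3.png'); e=shot('side','side3.png')
cv2.imwrite('pics/v3.png',cv2.resize(d['color'][120:255,180:360,::-1],(800,600),interpolation=2))
rel(.5,.09,.1)
E
```

```text
clock 9.525 tcp [ 0.4991 -0.1551  0.1385] theta 0.1086 zaxis [-0.001 -0.001 -1.   ] F [0.1 0.5 0. ]
tool shift [ 0.0275 -0.2436  0.0382]
```

View pics/v3.png

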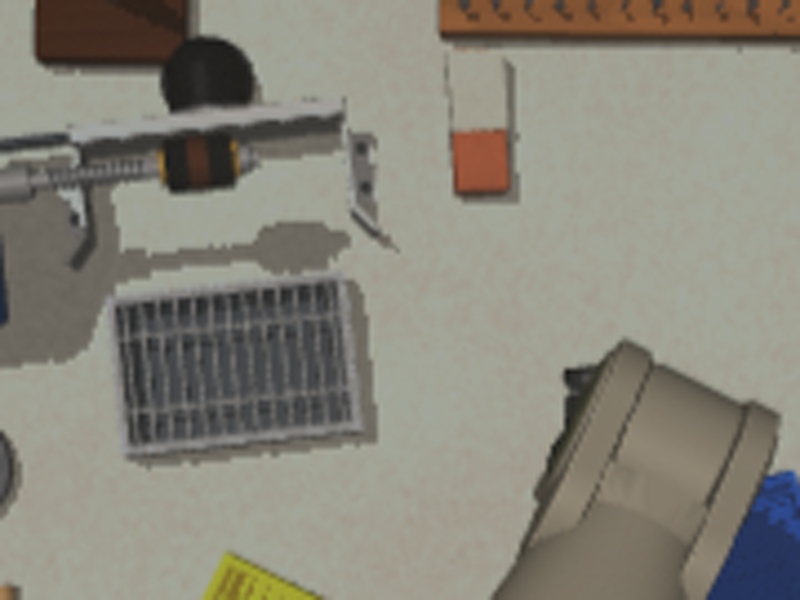

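Tray in front of the mouth, square, corners (108,298),(347,278),(360,428),(127,456) in crop px. Measuring.

```bash
python3 - <<'E'
from fit import *
from rel import rel
c3=lambda p:np.array(p)*[180/800,135/600]+[180,120]
tr=fit([(T,[[.06,.09,.045],[.06,-.09,.045],[-.06,-.09,.045],[-.06,.09,.045]],c3([[108,298],[347,278],[360,428],[127,456]]))],[.6,.1,0.1])
la=np.load('la.npy')
l2=fit([(T,[[.015,0,.195],[-.005,-.098,.06],[-.025,-.115,.06],[-.025,.115,.06],[-.005,.098,.06],[.06,.098,.075],[.06,-.098,.075]],c3([[200,162],[350,210],[378,236],[75,266],[92,238],[75,137],[345,108]]))],la)
for l in(la,l2):
    c,s=np.cos(l[2]),np.sin(l[2]); dx,dy=tr[:2]-l[:2]; print('tray in lathe',c*dx+s*dy,-s*dx+c*dy,tr[2]-l[2])
q=tr; p=W(q,[[-.06-.045,0,.14]])[0]; print(p); rel(*p)
E
```

```text
[0.5827 0.1016 0.1092]
[[-0.1, -0.2], [0.1, -1.3], [0.9, 0.9], [-0.8, 0.3]]
[0.6934 0.113  0.1113]
[[0.9, 0.7], [0.5, -0.7], [0.0, -1.1], [-1.3, -0.5], [-0.6, -0.8], [0.6, 1.7], [-0.5, 1.9]]
tray in lathe -0.1117595496031289 0.0002062973411056969 -0.006522848352891714
tray in lathe -0.1112804550928526 0.0010326726117985685 -0.0021406328289949594
[0.47832359 0.0901767  0.14      ]
clock 9.525 tcp [ 0.4991 -0.1551  0.1385] theta 0.1086 zaxis [-0.001 -0.001 -1.   ] F [0.1 0.5 0. ]
tool shift [ 0.0059 -0.2461 -0.0017]
```

Two lathe fits agree: the tray is at (-0.111, +0.001), yaw within 0.007 rad. I go to the front side and turn the jaws parallel to the front face.

{"fn": "carry_out", "kwargs": {"steps": [[1, 0.002, -0.041, 0, 0, 0, 0], [1, 0.002, -0.041, 0, 0, 0, 0], [1, 0.002, -0.041, 0, 0, 0, 0], [1, 0.003, -0.041, 0, 0, 0, 0], [1, 0.003, -0.041, 0, 0, 0, 0], [1, 0.003, -0.041, 0, 0, 0, 0], [1, 0, 0, 0, 0, 0, -0.175], [1, 0, 0, 0, 0, 0, -0.175], [1, 0, 0, 0, 0, 0, -0.175], [1, 0, 0, 0, 0, 0, -0.175], [1, 0, 0, 0, 0, 0, -0.175], [1, 0, 0, 0, 0, 0, -0.175], [1, 0, 0, 0, 0, 0, -0.175], [1, 0, 0, 0, 0, 0, -0.175], [1, 0, 0, 0, 0, 0, -0.175], [1, 0, 0, 0, 0, 0, 0], [1, 0, 0, 0, 0, 0, 0]]}}

```text
clock: 11.65
tcp_pos: [0.489, 0.0952, 0.1383]
orientation: [-0.0, 0.665, 0.747, 0.0]
wrist_force: [-0.3, 0.5, 0.0]
finger_gap: 0.0852
```

```bash
python3 -c "
from rel import *
rel(.4883,.0913,.03)"
```

```text
clock 11.65 tcp [0.489  0.0952 0.1383] theta 1.6874 zaxis [ 0.  0. -1.] F [-0.3  0.5  0. ]
tool shift [-0.0038 -0.0012  0.1083]
```

{"fn": "carry_out", "kwargs": {"steps": [[1, -0.004, 0, 0.03, 0, 0, 0], [1, 0, 0, 0.03, 0, 0, 0], [1, 0, 0, 0.03, 0, 0, 0], [1, 0, 0, 0.018, 0, 0, 0], [1, 0, 0, 0, 0, 0, 0], [1, 0, 0.007, 0, 0, 0, 0], [1, 0, 0.007, 0, 0, 0, 0], [1, 0, 0.007, 0, 0, 0, 0], [1, 0, 0.007, 0, 0, 0, 0], [1, 0, 0.007, 0, 0, 0, 0], [1, 0, 0.007, 0, 0, 0, 0], [1, 0, 0.007, 0, 0, 0, 0], [1, 0, 0.007, 0, 0, 0, 0], [1, 0, 0.007, 0, 0, 0, 0], [1, 0, 0.007, 0, 0, 0, 0], [1, 0, 0.007, 0, 0, 0, 0], [1, 0, 0.007, 0, 0, 0, 0]]}}

```text
clock: 13.78
tcp_pos: [0.5708, 0.1017, 0.03]
orientation: [-0.001, 0.663, 0.748, -0.001]
wrist_force: [-5.4, -0.9, 4.4]
finger_gap: 0.0853
```

{"fn": "carry_out", "kwargs": {"steps": [[1, 0, 0.005, 0, 0, 0, 0], [1, 0, 0.005, 0, 0, 0, 0], [1, 0, 0.005, 0, 0, 0, 0]]}}

```text
clock: 14.15
tcp_pos: [0.5861, 0.1035, 0.03]
orientation: [-0.001, 0.663, 0.748, -0.001]
wrist_force: [-6.1, -0.8, 3.7]
finger_gap: 0.0858
```

```bash
python3 - <<'E'
from rel import *
rel(.62,.105,.03)
shot('top','top4.png'); e=shot('side','side4.png')
cv2.imwrite('pics/v4.png',cv2.resize(e['color'][170:290,150:310,::-1],(800,600),interpolation=2))
E
```

```text
clock 14.15 tcp [0.5861 0.1035 0.03  ] theta 1.6909 zaxis [-0.003 -0.    -1.   ] F [-6.1 -0.8  3.7]
tool shift [-0.0026  0.0339 -0.0001]
```

View pics/v4.png

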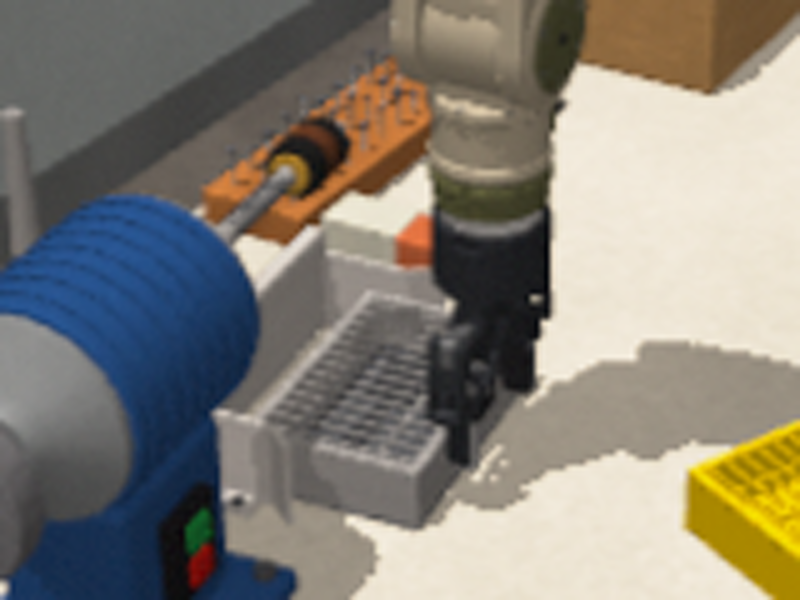

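The tray's rear half is between the cheeks with clearance to both, the fingers are on its front face, and the wrist is well clear of the drum. About 35 mm remain.

{"fn": "carry_out", "kwargs": {"steps": [[1, 0, 0.005, 0, 0, 0, 0], [1, 0, 0.005, 0, 0, 0, 0], [1, 0, 0.005, 0, 0, 0, 0], [1, 0, 0.005, 0, 0, 0, 0], [1, 0, 0.004, 0, 0, 0, 0], [1, 0, 0.004, 0, 0, 0, 0]]}}

```text
clock: 15.0
tcp_pos: [0.6156, 0.1069, 0.0302]
orientation: [-0.0, 0.663, 0.748, -0.0]
wrist_force: [-2.0, 0.1, -1.1]
finger_gap: 0.0854
```

{"fn": "carry_out", "kwargs": {"steps": [[1, 0, 0.002, 0, 0, 0, 0], [1, 0, 0.002, 0, 0, 0, 0]]}}

```text
clock: 15.25
tcp_pos: [0.6193, 0.1073, 0.0303]
orientation: [-0.0, 0.663, 0.748, -0.0]
wrist_force: [-2.5, 0.6, -1.5]
finger_gap: 0.0856
```

{"fn": "carry_out", "kwargs": {"steps": [[1, 0, 0.002, 0, 0, 0, 0], [1, 0, 0.002, 0, 0, 0, 0]]}}

```text
clock: 15.5
tcp_pos: [0.6234, 0.1078, 0.0303]
orientation: [0.0, 0.663, 0.748, 0.0]
wrist_force: [-2.2, 0.9, -1.7]
finger_gap: 0.0855
```

{"fn": "carry_out", "kwargs": {"steps": [[1, 0, 0.002, 0, 0, 0, 0], [1, 0, 0.002, 0, 0, 0, 0]]}}

```text
clock: 15.75
tcp_pos: [0.6265, 0.1082, 0.0303]
orientation: [-0.001, 0.664, 0.748, -0.001]
wrist_force: [-7.4, 0.3, 4.0]
finger_gap: 0.0856
```

{"fn": "carry_out", "kwargs": {"steps": [[1, 0, 0.002, 0, 0, 0, 0], [1, 0, 0.001, 0, 0, 0, 0]]}}

```text
clock: 16.0
tcp_pos: [0.6265, 0.1083, 0.0303]
orientation: [-0.002, 0.664, 0.748, -0.003]
wrist_force: [-14.0, -1.9, 9.2]
finger_gap: 0.0853
```

It has stopped at x=0.6265 with the force rising, so it is on the back plate. I seat it a little harder, then back off and lift clear.

{"fn": "carry_out", "kwargs": {"steps": [[1, 0, 0.002, 0, 0, 0, 0], [1, 0, 0.002, 0, 0, 0, 0], [1, 0, 0, 0, 0, 0, 0]]}}

```text
clock: 16.38
tcp_pos: [0.6266, 0.1084, 0.0303]
orientation: [-0.005, 0.664, 0.748, -0.005]
wrist_force: [-23.8, -2.5, 16.5]
finger_gap: 0.0854
```

{"fn": "carry_out", "kwargs": {"steps": [[1, 0, -0.01, 0, 0, 0, 0], [1, 0, -0.01, 0, 0, 0, 0], [1, 0, -0.02, 0, 0, 0, 0], [1, 0, -0.02, 0, 0, 0, 0], [1, 0, -0.02, -0.03, 0, 0, 0], [1, 0, 0, -0.05, 0, 0, 0], [1, 0.05, 0, -0.03, 0, 0, 0], [1, 0.05, 0, -0.02, 0, 0, 0], [1, 0.05, 0, 0, 0, 0, 0], [1, 0.05, 0, 0, 0, 0, 0], [1, 0, 0, 0, 0, 0, 0]]}}

```text
clock: 17.75
tcp_pos: [0.5306, 0.3016, 0.1607]
orientation: [0.0, 0.662, 0.75, 0.001]
wrist_force: [0.5, 0.1, 0.9]
finger_gap: 0.0853
```

```bash
python3 - <<'E'
from rel import *
rel(.5,.2,.15)
d=shot('top','top5.png'); e=shot('side','side5.png')
a=cv2.resize(d['color'][110:230,165:285,::-1],(560,560),interpolation=2)
cv2.imwrite('pics/v5.png',a)
E
```

```text
clock 17.75 tcp [0.5306 0.3016 0.1607] theta 1.6958 zaxis [ 0.002  0.002 -1.   ] F [0.5 0.1 0.9]
tool shift [-0.097  -0.0431  0.0105]
```

View pics/v5.png

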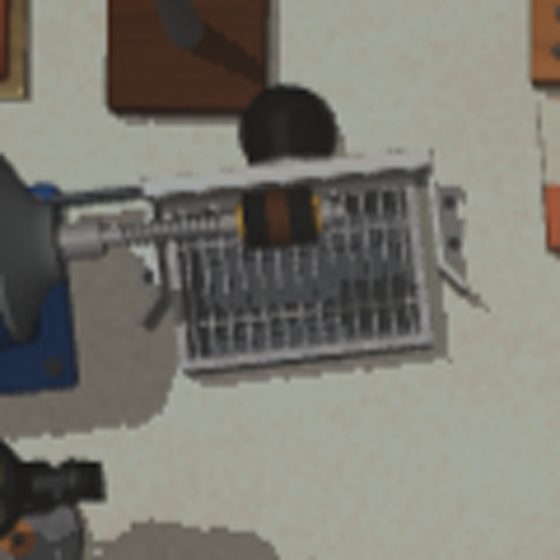

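The tray is between the cheeks with its rear rim along the back plate and its front edge (185,372)–(435,345) parallel to it. A last numeric check follows, including the bystanders, then I hand in.

```bash
python3 - <<'E'
from fit import *
c5=lambda p:np.array(p)*120/560+[165,110]
tr=fit([(T,[[-.06,-.09,.045],[-.06,.09,.045],[.06,-.09,.045]],c5([[436,343],[183,372],[422,172]]))],[.69,.11,.11])
l=np.load('la.npy');c,s=np.cos(l[2]),np.sin(l[2]);dx,dy=tr[:2]-l[:2];print('in lathe',c*dx+s*dy,-s*dx+c*dy,tr[2]-l[2])
A=T['color'].astype(int);B=np.load('pics/top5.png.npz')['color'].astype(int);D=abs(A-B).max(2)
for k,(u,v) in dict(bar_a=(287,150),bar_b=(407,218),spare=(124,222),jar=(418,267),ring=(303,268),brush=(183,280)).items(): print(k,(D[v-14:v+15,u-10:u+11]>40).mean().round(3))
E
```

```text
[0.6947 0.1134 0.1133]
[[0.2, -0.2], [0.4, -0.5], [-0.7, 0.8]]
in lathe 0.0008504780373757956 -0.001051624921958132 -0.002388374659761744
bar_a 0.0
bar_b 0.0
spare 0.422
jar 0.0
ring 0.0
brush 0.397
```

```bash
python3 -c "
from h import *
print(env.hand_in())"
```

```text
the job is handed in; nothing more can be done
None
```

I pushed the grey steel tray left along the bench with open fingers on its right face until it was in front of the guard. Then I pushed it straight in from its front face until it stopped on the back plate. The final push was about 24 N at the wrist. I backed off, lifted clear and handed in at about 18 s of the 61 s allowed; no verdict was reported.

**Tray position:** The last top-camera fit put the tray about 1 mm from home in x, -1 mm sideways and -0.002 rad off square. The tray stopped about 3 mm further in than I had predicted from my estimate of the lathe's position. That estimate is only good to a few mm in depth, so the real evidence for fully home is the hard stop and the rear edge lying along the plate.

**Other things on the bench:**
- **Unchanged:** bar_a, bar_b, the jar and the ring looked the same before and after.
- **Not confirmed:** the image comparison did show changes at the brush and the spare drum. These are probably the arm or its shadow, as the fingers never came down near either.
- **Not compared:** the felt wheel was partly hidden under the raised gripper, so I did not compare it. The gripper stayed about 0.16 m above the bench there.

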